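# Find the unbolted cover of the carver's tool chest and push it open

## Task

Three of the four covers of the tool chest are bolted from inside; one is not. Press gently with the fingertips on the brass plates, one cover after another, until you find the cover that rocks, then push that plate end on down into the chest until the cover stands open against its stop, and leave it standing open. Nothing is to be gripped or lifted: do not force the bolted covers, and leave the mallet, the gouge and the oilstone where they lie.

Things in the scene. Friction and masses are not known exactly. Their poses are not given: they have to be found in the camera images.
- chest: Fixed low dark-wood tool chest, 192 (x) x 436 (y) x 100 mm high; origin at the centre of its underside, z up, y along its length, -x its near side, facing the robot. Four identical covers a to d lie in its top, flush with the rim, 106 mm apart along y, a at the +y end. Beneath each is a bay 94 mm wide, clear for 55 mm down on the near side of the rods; 12 mm dividers between.
- press_a (a point): Centre of the thin brass plate (16 x 80 mm, long side along chest y) on the upper face of cover a, 20 mm from its near edge; 100 mm above the bench when shut; moves with the cover.
- cover_a (a joint): Tilt of cover a in rad: 0 shut and flush; grows as the near (plate) end dips into the chest and the far end rises; 1.22 (70 degrees) at the stop. Board 160 x 90 x 12 mm on a rod along chest y, at mid-thickness, 45 mm from the brass plate's centre towards chest +x. 65 mm of board lie on the near side of the rod, 95 mm beyond it.
- press_b (a point): Centre of the thin brass plate (16 x 80 mm, long side along chest y) on the upper face of cover b, 20 mm from its near edge; 100 mm above the bench when shut; moves with the cover.
- cover_b (a joint): Tilt of cover b, the same board as cover a. A bolted cover gives less than 0.06 rad when its plate is pressed; the free one turns under 2 to 5 N on its plate and, as its rod turns stiffly, stays at whatever angle it is left.
- press_c (a point): Centre of the thin brass plate (16 x 80 mm, long side along chest y) on the upper face of cover c, 20 mm from its near edge; 100 mm above the bench when shut; moves with the cover.
- cover_c (a joint): Tilt of cover c, the same board as cover a. Which of the four covers is free changes from one start to the next and cannot be seen; pressing the far end moves none of them.
- press_d (a point): Centre of the thin brass plate (16 x 80 mm, long side along chest y) on the upper face of cover d, 20 mm from its near edge; 100 mm above the bench when shut; moves with the cover.
- cover_d (a joint): Tilt of cover d, the same board as cover a.
- mallet: Joiner's mallet lying loose to the left of the chest: head 78 x 125 mm, 60 mm high, handle along its x axis, 290 mm long over all; origin under the middle. To be left alone.
- gouge: Carving gouge lying loose along the near side of the chest, 250 mm long (its x axis), 28 mm high; origin under its middle. To be left alone.
- oilstone: Oilstone in its wooden holder, loose to the right of the chest, 230 x 78 mm, 44 mm high; origin under its centre. To be left alone.

How it is judged (in metres and radians):
At the end, for the whole second after the job is handed in: The free cover stands open at 1.08 rad or more (its stop is at 1.22 rad) and is at rest; the other three covers are shut (below 0.08 rad) (((value of joint cover_a above 1.08 rad and velocity of joint cover_a between -0.05 and 0.05 rad/s and value of joint each of cover_b, cover_c, cover_d below 0.08 rad) or (value of joint cover_b above 1.08 rad and velocity of joint cover_b between -0.05 and 0.05 rad/s and value of joint each of cover_a, cover_c, cover_d below 0.08 rad) or (value of joint cover_c above 1.08 rad and velocity of joint cover_c between -0.05 and 0.05 rad/s and value of joint each of cover_a, cover_b, cover_d below 0.08 rad) or (value of joint cover_d above 1.08 rad and velocity of joint cover_d between -0.05 and 0.05 rad/s and value of joint each of cover_a, cover_b, cover_c below 0.08 rad))); the robot touches nothing.
It fails at once if the chest or a bolted cover was forced (more than 50 N from the fingers or the arm) (contact force between chest and the fingers above 50 N or contact force between chest and the arm above 50 N).
It fails at once if the mallet was lifted or shifted by more than 15 mm (distance of mallet from where it was at the start of the episode above 0.015 m).
It fails at once if the gouge was lifted or shifted by more than 15 mm (distance of gouge from where it was at the start of the episode above 0.015 m).
It fails at once if the oilstone was lifted or shifted by more than 15 mm (distance of oilstone from where it was at the start of the episode above 0.015 m).
It also fails if it takes over 45 s, if anything falls off the work surface, if the arm or the gripper's body presses on something with over 40 N, if the wrist force passes 120 N, or if a joint passes its speed limit or range.

## Robot

A 7-joint arm with a two-finger parallel gripper is mounted at the origin on the work surface. World frame = base frame: x ahead of the robot, y to its left, z up, the work surface at z = 0. Lengths are in mm, angles in rad, forces in N, time in s.
With the tool pointing down it reaches from about 400 to 850 mm from the base axis. Payload 4.4 kg.
Tool frame: the origin (TCP) lies between the finger pads; the fingertips stand 25 mm ahead of it and the grasp point (between the pads) lies 6 mm ahead of it; y points along the fingers, x is the direction in which the jaws open and shut, and the axes are right-handed (so a half turn about y gives the same grasp; the last joint's range is limited). The gripper opens to 94 mm and grips with 3 to 60 N. Pads are 16 mm wide; open, the fingers measure 119 mm over their backs; the gripper's body (75 mm by 177 mm) begins 78 mm behind the grasp point.
Start: joints at [1.18, 0.628, 0.038, 1.517, -0.027, 0.996, -0.02], TCP at [207.455, -616.02, 230.478] pointing down, gripper open.
Joint ranges: [-3.06, 3.06], [-0.37, 2.12], [-1.25, 1.32], [0.18, 2.47], [-1.1, 4.24], [0.23, 1.98], [-2.94, 2.94]. Speed limits (rad/s): [2.57, 2.57, 3.14, 3.14, 3.14, 3.14, 3.14].

## Interface

Orientations are given as a unit quaternion [w, x, y, z].
In Python, from station import manip gives the robot as it stands.
- The arm moves only by the tool apply_moves, never from a script. Its argument "moves" is one flat list of numbers, 7 for each row, row after row: the turn, a rotation vector about the tool's x, y, z in rad, then the shift along the tool's x, y, z in mm, then the finger opening in mm, from 0 to 94. In form: [wx, wy, wz, dx, dy, dz, gripper, wx, wy, wz, dx, dy, dz, gripper, ...]. A call has 1 to 10 rows; each row shifts and turns the commanded pose from where the row before left it, along the tool's axes as they then stand; what a row does not reach is not made up. A row lasts 1/12 s, in which the tool goes at most 41.7 mm and 7.16 degrees, less where a joint would pass 70% of its speed; a pose out of reach is approached as far as the arm can. A call with a gripper value outside its range is refused whole. The fingers move at their own pace and stop on an object; the grip force is fixed at half the most. Time passes only in rows, so rows that do not move let the fingers close. It gives the time, the measured TCP pose, the force and the opening at its end, in the units of the state.
- manip.state(): the state, without advancing time (a new reading comes with each control period).
- manip.grab_frame(name): name is "scene" or "top" or "wrist"; returns a dict with "frame" (384x512x3 uint8, red, green, blue), "vertical_fov" (degrees; the focal length in pixels is half the picture's height over the tangent of half this angle, whatever the lens; pixels are square), "cx", "cy" (the principal point, pixels), "R" (3x3) and "t" (3): a world point X has camera coordinates R X + t. Camera axes: x right, y down, z forward; pixel columns grow to the right and rows downward; lengths in mm; the calibration is good to about 2 mm. The wrist camera is an equidistant fisheye: a pixel r from the principal point sees the ray r / f radians off the axis. A picture is of the moment at which its call begins. There is no depth.
- manip.close_job(): hands the job in, once; it reports no verdict.
Trained networks look in the newest picture that a camera, given by its name, has taken for a name from the list of things; names that differ only in an ending like _2 or _b are one class to them, and where a whole thing is asked for, a point or a joint stands for the part that bears it (a point fixed in the world has none). Each returns a list of dicts, best first, with "conf" (0 to 1); they miss things now and then, are a little off and sometimes report something else, mostly with a low value. They report only what shows in the picture. A call takes as long as a camera call.
- manip.recognise(camera, target): "bbox" ([centre column, centre row, width, height] as shares, 0 to 1, of the picture: columns of its width, rows of its height, round what is visible of it).
- manip.tip_of(camera, target): "at" ([column, row] as shares, 0 to 1, of the picture: columns of its width, rows of its height: a listed point, or the origin of a listed thing).
The state is a dict: "time_s": time; "joint_positions": joint angles; "joint_vel": joint speeds; "effort": joint torques, N m; "ee_pos": TCP position; "ee_rot": TCP orientation; "wrist_force": force on the tool from outside, world axes, zero at the start; "wrist_torque": the same for the moment, N m; "grip_width": opening from 0.0 (shut) to 1.0 (fully open).
Only numpy, scipy, OpenCV 4.12 (cv2) and the standard library are available. Lean on these libraries where they do the work, as an engineer would, in place of code of your own. Each camera call takes 0.05 s, during which the arm holds its last target. There are 200 camera calls.

## Working session

There is one attempt and no reset: what is moved stays moved. The work goes in short steps, Python scripts to look and compute and a tool call to move; the robot and the scene stay as the last step left them, time stands still between calls to the robot, and variables do not carry over. Pictures are saved under pics/ and viewed, about 8 in all and at most 12, crops included, and the job is handed in when it is done.

Besides the shell and the picture viewer there is one more tool, called after "Emit:" by a JSON object that holds its "fn" and its "kwargs", one argument or row to a line. apply_moves: Moves the arm, as the interface text tells. Its arguments: {"type":"object","properties":{"moves":{"type":"array","items":{"type":"number"}}},"required":["moves"]}

```bash
mkdir -p pics
cat > h.py <<'E'
from station import manip
import numpy as np, cv2
def ray(c,u,v):
    H,W=384,512; f=H/2/np.tan(np.radians(c['vertical_fov'])/2)
    d=np.array([(u-c['cx'])/f,(v-c['cy'])/f,1.]); R=np.array(c['R']);t=np.array(c['t'])
    return -R.T@t, R.T@d
def onz(c,u,v,z):
    o,d=ray(c,u,v); return o+d*(z-o[2])/d[2]
E
python3 - <<'E'
from h import *
s=manip.state(); print({k:np.round(v,3).tolist() for k,v in s.items()})
for n in ("top","scene"):
    c=manip.grab_frame(n); cv2.imwrite(f'pics/{n}0.png',cv2.cvtColor(c['frame'],cv2.COLOR_RGB2BGR))
    for t,z in (("press_a",100),("chest",0),("mallet",0),("gouge",0),("oilstone",0)):
        for r in manip.tip_of(n,t)[:5]:
            u,v=r['at'][0]*512,r['at'][1]*384
            print(n,t,round(r['conf'],2),round(u),round(v),np.round(onz(c,u,v,z)))
E
```

```text
{'time_s': 0.0, 'joint_positions': [1.18, 0.629, 0.038, 1.518, -0.027, 0.996, -0.02], 'joint_vel': [-0.0, 0.0, -0.002, 0.001, -0.001, -0.0, -0.0], 'effort': [0.0, -54.972, 1.144, -18.663, -0.052, 0.024, 0.0], 'ee_pos': [207.265, -615.45, 229.575], 'ee_rot': [0.575, -0.574, 0.413, -0.412], 'wrist_force': [0.096, -0.762, -0.151], 'wrist_torque': [0.022, -0.035, -0.075], 'grip_width': 0.996}
top press_a 0.87 264 204 [533.  33. 100.]
top press_a 0.79 197 191 [582. 242. 100.]
top press_a 0.65 231 194 [567. 137. 100.]
top press_a 0.58 299 205 [527. -81. 100.]
top chest 0.68 252 183 [609.  69.   0.]
top mallet 0.95 141 178 [639. 448.   0.]
top gouge 0.92 274 237 [425.  -0.   0.]
top oilstone 0.55 356 207 [ 519. -277.    0.]
scene press_a 0.91 217 194 [520. -66. 100.]
scene press_a 0.87 245 173 [526.  35. 100.]
scene press_a 0.83 280 161 [567. 129. 100.]
scene press_a 0.63 309 141 [579. 241. 100.]
scene chest 0.96 275 202 [606.  70.   0.]
scene mallet 0.85 363 137 [642. 445.   0.]
scene gouge 0.95 216 180 [428.  12.   0.]
scene oilstone 0.94 161 262 [ 515. -275.    0.]
scene oilstone 0.23 217 194 [464. -22.   0.]
```

View pics/top0.png

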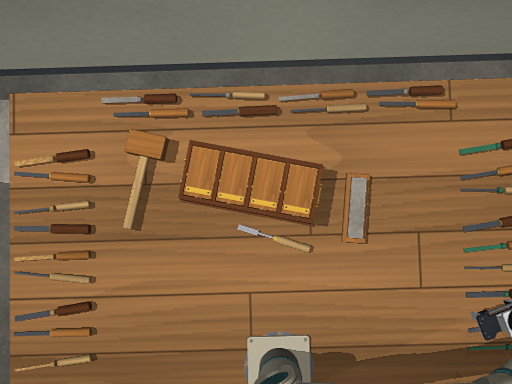

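View pics/scene0.png

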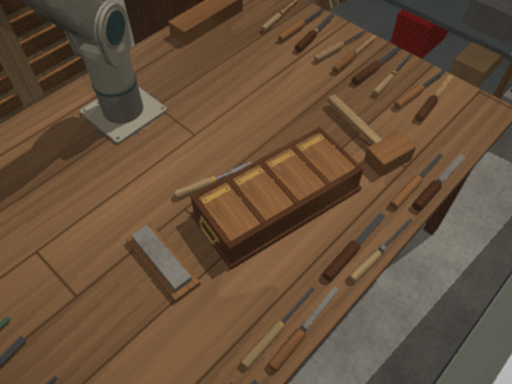

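The top view shows the chest slightly yawed, with brass plates a to d at about (198,192), (231,199), (264,204) and (297,211). The mallet is to the left, the gouge is on the near side and the oilstone is on the right. I'll segment the brass to refine the plate positions.

```bash
cat >> h.py <<'E'
def plates(n):
    c=manip.grab_frame(n); hsv=cv2.cvtColor(c['frame'],cv2.COLOR_RGB2HSV)
    m=cv2.inRange(hsv,(18,150,150),(32,255,255))
    k,_,st,ce=cv2.connectedComponentsWithStats(m)
    return c,[(ce[i],st[i,4]) for i in range(1,k) if st[i,4]>25]
E
python3 - <<'E'
from h import *
for n in ("top","scene"):
    c,p=plates(n)
    for ce,a in p: print(n,np.round(ce,1),a,np.round(onz(c,*ce,100),1))
from scipy.spatial.transform import Rotation as Ro
q=manip.state()['ee_rot']; print(Ro.from_quat([*q[1:],q[0]]).as_matrix().round(3))
E
```

```text
top [197.9 190.3] 130 [583.1 240.5 100. ]
top [230.4 196.5] 129 [560.3 137.5 100. ]
top [263.2 202.6] 124 [537.6  33.9 100. ]
top [296.3 208.8] 127 [514.7 -70.4 100. ]
[[ 0.319  0.     0.948]
 [-0.948 -0.     0.319]
 [ 0.    -1.     0.   ]]
```

Emit:
{"fn": "apply_moves", "kwargs": {
  "moves": [0,0.108,0,0,0,0,0,0,0.108,0,0,0,0,0,0,0.108,0,0,0,0,0,0,0.108,0,0,0,0,0,0,0.108,0,0,0,0,0,0,0,0,-37,0,11.5,0,0,0,0,-37,0,11.5,0,0,0,0,-37,0,11.5,0,0,0,0,-37,0,11.5,0,0,0,0,-37,0,11.5,0]
}}

```text
time_s: 1.53
ee_pos: [303.8, -445.9, 230.6]
ee_rot: [-0.443, 0.443, -0.551, 0.551]
wrist_force: [0.6, -0.6, 0.2]
grip_width: 0.33
```

Emit:
{"fn": "apply_moves", "kwargs": {
  "moves": [0,0,0,-37,0,11.5,0,0,0,0,-37,0,11.5,0,0,0,0,-37,0,11.5,0,0,0,0,-37,0,11.5,0,0,0,0,-37,0,11.5,0,0,0,0,-37,0,11.5,0,0,0,0,-37,0,11.5,0,0,0,0,-37,0,11.5,0,0,0,0,-37,0,11.5,0,0,0,0,0,0,0,0]
}}

```text
time_s: 2.37
ee_pos: [479.7, -135.8, 230.6]
ee_rot: [0.449, -0.445, 0.549, -0.548]
wrist_force: [1.3, 0.5, -0.1]
grip_width: 0.01
```

```bash
cat >> h.py <<'E'
from scipy.spatial.transform import Rotation as Ro
def tool():
    s=manip.state(); q=s['ee_rot']; return s,Ro.from_quat([*q[1:],q[0]]).as_matrix()
E
cat > go.py <<'E'
from h import *
P=dict(a=(583.1,240.5),b=(560.3,137.5),c=(537.6,33.9),d=(514.7,-70.4))
s,R=tool(); print(s['time_s'],np.round(s['ee_pos'],1),np.round(s['wrist_force'],2),s['grip_width']);print(R.round(3))
for k,p in P.items(): print(k,(R.T@(np.array([*p,125])-s['ee_pos'])).round(1))
E
python3 go.py
```

```text
2.3667 [ 479.7 -135.8  230.6] [ 1.32  0.5  -0.08] 0.00966061401117065
[[-0.202  0.003  0.979]
 [-0.979  0.004 -0.202]
 [-0.005 -1.     0.002]]
a [-388.9  107.5   25.2]
b [-283.4  107.    23.6]
c [-177.4  106.5   22.2]
d [-70.6 106.   20.8]
```

Emit:
{"fn": "apply_moves", "kwargs": {
  "moves": [0,0,0,-24,12,7,0,0,0,0,-24,18,7,0,0,0,0,-23,20,7,0,0,0,0,0,20,0,0,0,0,0,0,15,0,0,0,0,0,0,0,0,0,0,0,0,0,0,0,0]
}}

```text
time_s: 2.95
ee_pos: [510.6, -79.7, 145.2]
ee_rot: [0.443, -0.444, 0.551, -0.551]
wrist_force: [0.5, 0.2, 1.0]
grip_width: 0.004
```

Run:
```python
import runpy; runpy.run_path('go.py')
from h import *
c=manip.grab_frame("wrist"); a=c['frame']
t=manip.grab_frame("top")['frame'][130:260,160:350]
t=cv2.resize(t,(562,384),interpolation=cv2.INTER_CUBIC)[:, :280*1]if 0 else cv2.resize(t,(280,192))
b=np.zeros((384,792,3),np.uint8); b[:,:512]=a; b[:192,512:]=t
s=manip.grab_frame("scene")['frame'][110:270,170:403]; b[192:,512:]=cv2.resize(s,(280,192))
cv2.imwrite('pics/w1.png',b[:,:,::-1])
```

```text
2.95 [510.6 -79.7 145.2] [0.51 0.21 1.03] 0.0037630323020943057
[[-0.214 -0.001  0.977]
 [-0.977 -0.    -0.214]
 [ 0.    -1.    -0.001]]
a [-328.3   20.1    2.4]
b [-222.8   20.1    2.1]
c [-116.8   20.2    2.1]
d [-10.   20.2   2. ]
```

View pics/w1.png

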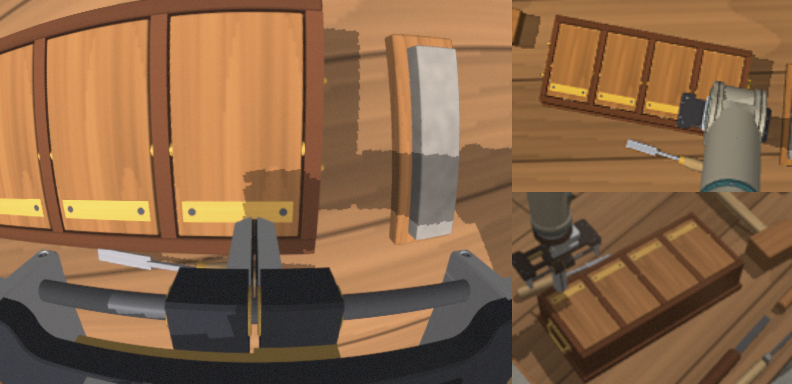

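The tip at (255,220) is over plate d, which spans columns 182–298. It's about 10 mm off along the plate and 20 mm above it. Next I'll press plate d gently.

Emit:
{"fn": "apply_moves", "kwargs": {
  "moves": [0,0,0,-10,6,1,0,0,0,0,0,6,0,0,0,0,0,0,4,0,0,0,0,0,0,2,0,0,0,0,0,0,1,0,0,0,0,0,0,1,0,0,0,0,0,0,0,0,0]
}}

```text
time_s: 3.68
ee_pos: [514.1, -70.1, 125.4]
ee_rot: [0.443, -0.443, 0.551, -0.551]
wrist_force: [-0.3, -0.6, 0.2]
grip_width: 0.007
```

Emit:
{"fn": "apply_moves", "kwargs": {
  "moves": [0,0,0,0,1,0,0,0,0,0,0,1,0,0,0,0,0,0,0,0,0]
}}

```text
time_s: 3.93
ee_pos: [514.2, -70.1, 124.3]
ee_rot: [-0.443, 0.443, -0.551, 0.551]
wrist_force: [-3.0, -0.8, 8.8]
grip_width: 0.002
```

Emit:
{"fn": "apply_moves", "kwargs": {
  "moves": [0,0,0,0,1,0,0,0,0,0,0,0,0,0]
}}

```text
time_s: 4.1
ee_pos: [514.1, -70.1, 124.0]
ee_rot: [-0.444, 0.443, -0.551, 0.551]
wrist_force: [-4.0, -0.2, 14.5]
grip_width: 0.005
```

Plate d resists 14.5 N, so cover d is bolted. On to c.

Emit:
{"fn": "apply_moves", "kwargs": {
  "moves": [0,0,0,0,-10,0,0,0,0,0,-35,-5,0,0,0,0,0,-36,0,0,0,0,0,0,-36,2,0,0,0,0,0,0,6,0,0,0,0,0,0,4,0,0,0,0,0,0,2,0,0,0,0,0,0,1,0,0,0,0,0,0,1,0,0,0,0,0,0,0,0,0]
}}

```text
time_s: 4.93
ee_pos: [536.8, 33.4, 121.6]
ee_rot: [-0.443, 0.443, -0.551, 0.551]
wrist_force: [0.3, -0.2, 1.1]
grip_width: 0.003
```

Emit:
{"fn": "apply_moves", "kwargs": {
  "moves": [0,0,0,0,1,0,0,0,0,0,0,0,0,0]
}}

```text
time_s: 5.1
ee_pos: [536.8, 33.4, 120.5]
ee_rot: [-0.443, 0.443, -0.551, 0.551]
wrist_force: [-0.5, -1.0, 2.2]
grip_width: 0.004
```

Plate c gave way 4.5 mm under about 2 N, so it's the free cover. I'll compute the opening arc.

Run:
```python
import numpy as np
def tcp(th,r,ph):
    u=np.array([-np.cos(th),-np.sin(th)]);n=np.array([-np.sin(th),np.cos(th)])
    a=np.array([np.sin(ph),-np.cos(ph)]); z=np.array([np.cos(ph),np.sin(ph)])
    return r*u+6*n-8*z-25*a
p=np.array([-45.7,26.5]);ph=0
for th in np.linspace(.1,1.2,17)[1:]:
    f=(th-.1)/1.1; q=tcp(th,38+10*f,.3*f); nph=.3*f
    a=np.array([np.sin(nph),-np.cos(nph)]); z=np.array([np.cos(nph),np.sin(nph)])
    d=q-p; print(round(th,2),'wx',round(nph-ph,3),'dy',round(d@a,2),'dz',round(d@z,2),q.round(1)); p,ph=q,nph
```

```text
0.17 wx 0.019 dy 2.19 dz -1.89 [-47.6  24.3]
0.24 wx 0.019 dy 2.96 dz -1.05 [-48.5  21.3]
0.31 wx 0.019 dy 3.02 dz -0.9 [-49.2  18.2]
0.38 wx 0.019 dy 3.08 dz -0.75 [-49.7  15.1]
0.44 wx 0.019 dy 3.13 dz -0.59 [-50.   11.9]
0.51 wx 0.019 dy 3.18 dz -0.42 [-50.1   8.7]
0.58 wx 0.019 dy 3.21 dz -0.25 [-49.9   5.5]
0.65 wx 0.019 dy 3.23 dz -0.08 [-49.5   2.3]
0.72 wx 0.019 dy 3.25 dz 0.1 [-48.9  -0.9]
0.79 wx 0.019 dy 3.25 dz 0.27 [-48.   -4.1]
0.86 wx 0.019 dy 3.25 dz 0.45 [-46.9  -7.1]
0.92 wx 0.019 dy 3.23 dz 0.63 [-45.6 -10.1]
0.99 wx 0.019 dy 3.2 dz 0.81 [-44.  -13.1]
1.06 wx 0.019 dy 3.17 dz 0.99 [-42.2 -15.9]
1.13 wx 0.019 dy 3.12 dz 1.17 [-40.2 -18.5]
1.2 wx 0.019 dy 3.06 dz 1.35 [-38. -21.]
```

Emit:
{"fn": "apply_moves", "kwargs": {
  "moves": [0.019,0,0,0,2.2,-1.9,0,0.019,0,0,0,3,-1,0,0.019,0,0,0,3,-0.9,0,0.019,0,0,0,3.1,-0.8,0,0.019,0,0,0,3.1,-0.6,0,0.019,0,0,0,3.2,-0.4,0,0.019,0,0,0,3.2,-0.2,0,0.019,0,0,0,3.2,-0.1,0,0,0,0,0,0,0,0]
}}

```text
time_s: 5.85
ee_pos: [532.0, 35.1, 95.9]
ee_rot: [-0.475, 0.409, -0.507, 0.591]
wrist_force: [0.4, -0.5, 0.1]
grip_width: 0.004
```

```bash
cat > rel.py <<'E'
from h import *
s,R=tool(); cx=np.array([.977,-.215,0]); rod=np.array([537.6,33.9,94])+45*cx
d=s['ee_pos']-rod; f=s['wrist_force']; print(s['time_s'],'X,Z',(d@cx).round(1),d[2].round(1),'want lat0',(d@[.215,.977,0]).round(1),'lean',np.arcsin(R[:,1]@cx).round(3),'F',np.round(f,1))
E
python3 rel.py
```

```text
5.85 X,Z -50.8 1.9 want lat0 -0.1 lean 0.151 F [ 0.4 -0.5  0.1]
```

Emit:
{"fn": "apply_moves", "kwargs": {
  "moves": [0.019,0,0,0,3.2,0.3,0,0.019,0,0,0,3.2,0.5,0,0.019,0,0,0,3.2,0.6,0,0.019,0,0,0,3.2,0.8,0,0.019,0,0,0,3.2,0.9,0,0.019,0,0,0,3.2,1,0,0.019,0,0,0,3,1.1,0,0,0,0,0,0,0,0]
}}

```text
time_s: 6.52
ee_pos: [538.0, 36.5, 81.8]
ee_rot: [-0.492, 0.39, -0.483, 0.61]
wrist_force: [-2.0, 0.3, -0.2]
grip_width: 0.005
```

Run:
```python
import runpy; runpy.run_path('rel.py')
from h import *
a=manip.grab_frame("wrist")['frame']
b=np.zeros((384,792,3),np.uint8); b[:,:512]=a
b[:192,512:]=cv2.resize(manip.grab_frame("top")['frame'][130:260,160:350],(280,192))
b[192:,512:]=cv2.resize(manip.grab_frame("scene")['frame'][110:270,170:403],(280,192))
cv2.imwrite('pics/w2.png',b[:,:,::-1])
```

```text
6.5167 X,Z -45.1 -12.2 want lat0 2.6 lean 0.231 F [-2.   0.3 -0.2]
```

View pics/w2.png

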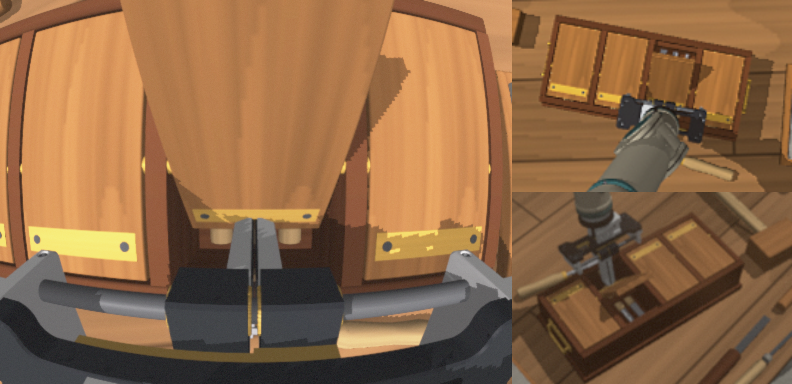

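The wrist view shows cover c well open, with the tip on its plate at (255,222). The arm fell short of the commanded pose, so I'll check the joints for a limit.

Run:
```python
import runpy; runpy.run_path('rel.py')
from h import *
s,R=tool(); print(np.round(s['joint_positions'],3),np.round(s['joint_vel'],3),s['wrist_torque']); print(R.round(3))
```

```text
6.6667 X,Z -44.9 -11.9 want lat0 2.6 lean 0.231 F [-1.7 -0.3  0.3]
[-0.484  0.696  0.462  2.168 -1.099  0.234 -0.875] [ 0.005 -0.003 -0.005 -0.003 -0.003 -0.004  0.006] [ 0.14251093  0.83909569 -0.03900715]
[[-0.215  0.224  0.951]
 [-0.977 -0.048 -0.21 ]
 [-0.001 -0.973  0.229]]
```

Joints 5 and 6 are at their limits because of the lean. I'll take some lean out and push forward instead.

Emit:
{"fn": "apply_moves", "kwargs": {
  "moves": [-0.022,0,0,0,0,0.5,0,-0.022,0,0,0.5,0.5,1,0,-0.022,0,0,0.5,1,1.5,0,-0.022,0,0,0.5,1.4,1.5,0,-0.022,0,0,0.5,1.4,1.5,0,-0.022,0,0,0,1.4,1.5,0,0,0,0,0,0,0,0]
}}

```text
time_s: 7.25
ee_pos: [548.1, 32.8, 78.1]
ee_rot: [-0.465, 0.42, -0.523, 0.578]
wrist_force: [-0.3, 0.9, 1.1]
grip_width: 0.004
```

```bash
cat >> rel.py <<'E'
from scipy.optimize import brentq
L=np.arcsin(R[:,1]@cx); a=np.array([np.sin(L),-np.cos(L)]); z=np.array([np.cos(L),np.sin(L)])
c=np.array([d@cx,d[2]])+25*a+8*z; r=np.sqrt(c@c-36)
print('theta',(np.arctan2(-c[1],-c[0])+np.arctan2(6,r)).round(3),'r',r.round(1),np.round(s['joint_positions'],2))
E
python3 rel.py
```

```text
7.25 X,Z -34.6 -15.9 want lat0 1.2 lean 0.101 F [-0.3  0.9  1.1]
theta 1.157 r 46.3 [-0.54  0.78  0.64  2.03 -0.92  0.52 -1.03]
```

Emit:
{"fn": "apply_moves", "kwargs": {
  "moves": [0,0,0,0,1,1,0,0,0,0,0,1,1,0,0,0,0,0,0.5,1,0,0,0,0,0,0,0,0]
}}

```text
time_s: 7.58
ee_pos: [549.9, 31.9, 75.9]
ee_rot: [-0.465, 0.42, -0.523, 0.578]
wrist_force: [-0.2, 0.0, 1.2]
grip_width: 0.005
```

```bash
python3 rel.py
```

```text
7.5833 X,Z -32.6 -18.1 want lat0 0.7 lean 0.101 F [-0.2  0.   1.2]
theta 1.213 r 47.2 [-0.54  0.78  0.64  2.03 -0.92  0.52 -1.03]
```

Emit:
{"fn": "apply_moves", "kwargs": {
  "moves": [0,0,0,0,0.3,1,0,0,0,0,0,0.3,1,0,0,0,0,0,0,0,0]
}}

```text
time_s: 7.83
ee_pos: [551.5, 31.6, 75.3]
ee_rot: [-0.465, 0.42, -0.523, 0.578]
wrist_force: [-1.4, 0.5, 0.4]
grip_width: 0.008
```

```bash
python3 rel.py
```

```text
7.8333 X,Z -31.0 -18.7 want lat0 0.7 lean 0.1 F [-1.4  0.5  0.4]
theta 1.251 r 47.1 [-0.53  0.79  0.64  2.02 -0.92  0.52 -1.03]
```

Emit:
{"fn": "apply_moves", "kwargs": {
  "moves": [0,0,0,0,0.2,1,0,0,0,0,0,0.2,1,0,0,0,0,0,0,0,0]
}}

```text
time_s: 8.08
ee_pos: [552.5, 31.4, 74.8]
ee_rot: [-0.465, 0.421, -0.523, 0.577]
wrist_force: [-5.8, 2.1, 2.0]
grip_width: 0.007
```

```bash
python3 rel.py
```

```text
8.0833 X,Z -30.0 -19.2 want lat0 0.8 lean 0.098 F [-5.8  2.1  2. ]
theta 1.273 r 47.1 [-0.53  0.79  0.64  2.02 -0.92  0.53 -1.03]
```

The force rises at the stop: 2 mm was commanded and about 1 mm moved, at 6 N. I'll back off and withdraw.

Emit:
{"fn": "apply_moves", "kwargs": {
  "moves": [0,0,0,0,0,-5,0,0,0,0,0,-5,-5,0,0,0,0,0,-15,0,0,0,0,0,0,-25,0,0,0,0,0,0,-30,-5,0,0,0,0,0,-30,-20,0,0,0,0,0,-30,-30,0,0,0,0,0,-30,-30,0,0,0,0,0,0,-30,0,0,0,0,0,0,0,0]
}}

```text
time_s: 8.92
ee_pos: [412.0, 62.3, 226.0]
ee_rot: [-0.465, 0.42, -0.524, 0.576]
wrist_force: [0.8, 0.3, -0.9]
grip_width: 0.006
```

Run:
```python
import runpy; runpy.run_path('rel.py')
from h import *
a=manip.grab_frame("wrist")['frame']
b=np.zeros((384,792,3),np.uint8); b[:,:512]=a
for n,sl,y in(("top",np.s_[130:260,160:350],0),("scene",np.s_[110:270,170:403],192)):
    c=manip.grab_frame(n); b[y:y+192,512:]=cv2.resize(c['frame'][sl],(280,192))
    for t in("mallet","gouge","oilstone"):
        for r in manip.tip_of(n,t)[:1]:
            u,v=r['at'][0]*512,r['at'][1]*384
            print(n,t,round(r['conf'],2),round(u),round(v),np.round(onz(c,u,v,0)))
cv2.imwrite('pics/w3.png',b[:,:,::-1])
```

```text
8.9167 X,Z -173.8 132.0 want lat0 0.8 lean 0.097 F [ 0.8  0.3 -0.9]
theta -0.553 r 195.8 [-1.    0.43  1.05  2.22 -0.59  0.68 -1.34]
top mallet 0.59 142 178 [638. 444.   0.]
top gouge 0.92 274 239 [420.   3.   0.]
top oilstone 0.74 355 206 [ 522. -277.    0.]
scene mallet 0.74 364 133 [636. 460.   0.]
scene gouge 0.83 214 184 [431.  -3.   0.]
scene oilstone 0.86 163 262 [ 520. -270.    0.]
```

View pics/w3.png

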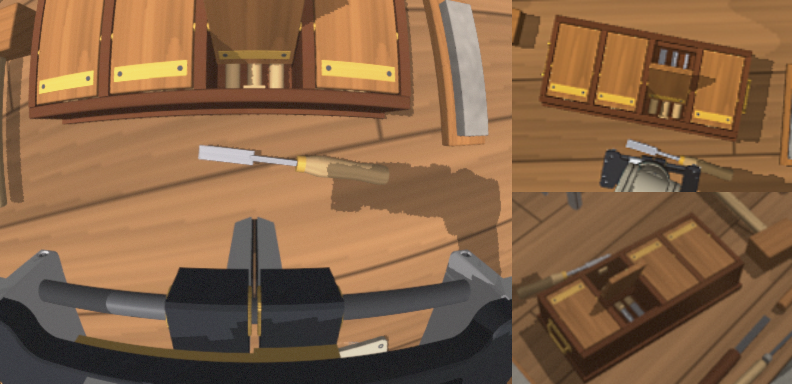

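Cover c stands steeply open and the other three are flush. The tool is clear, and the loose items are within a few mm of their first readings, which is detector scatter. The end face of the cover shows at about (269,175) in the top picture, so I'll check that against the predicted angle.

Run:
```python
from h import *
cx=np.array([.977,-.215,0]); rod=np.array([537.6,33.9,94])+45*cx
c=manip.grab_frame("top"); f=192/np.tan(np.radians(c['vertical_fov'])/2)
for th in (.9,1.,1.1,1.2,1.25):
    o=[]
    for h in(6,-6):
        p=rod+cx*(95*np.cos(th)-h*np.sin(th))+[0,0,95*np.sin(th)+h*np.cos(th)]
        q=np.array(c['R'])@p+c['t']; o+=[np.round([q[0]/q[2]*f+c['cx'],q[1]/q[2]*f+c['cy']],1)]
    print(th,*o)
cv2.imwrite('pics/z.png',cv2.resize(c['frame'][150:215,235:315],None,fx=8,fy=8,interpolation=cv2.INTER_NEAREST)[:,:,::-1])
```

```text
0.9 [269.1 169.4] [269.7 166.7]
1.0 [268.6 171.8] [269.2 168.8]
1.1 [268.1 174.5] [268.8 171.2]
1.2 [267.6 177.2] [268.3 173.8]
1.25 [267.3 178.7] [268.  175.1]
```

View pics/z.png

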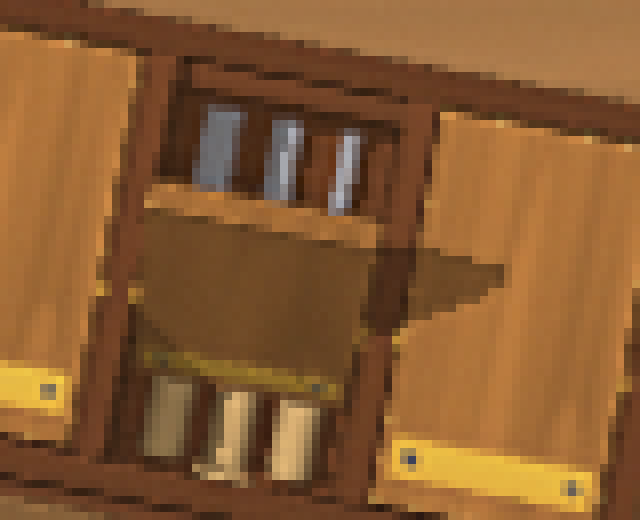

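The end face spans rows 174.6–177.7 at column 268, which puts the angle at about 1.21 rad, at the stop. Handing in.

```bash
python3 -c "
from station import manip; print(manip.close_job())"
```

```text
the job is handed in; nothing more can be done
None
```

Cover c was the free one. I pushed its plate end down until it met its stop, left it standing open, and handed the job in at about 9 s on the robot's clock. No verdict is reported.

- **Finding the cover:** plate d resisted 14.5 N with hardly any give, so cover d is bolted. Plate c sank 4.5 mm under about 2 N. I didn't need to press a and b.
- **Opening it:** my first push used too much tool lean and ran joints 5 and 6 to their limits, so the arm fell short. I took some lean out and finished the push. The force then rose to about 6 N at the stop.
- **Last checks:**
  - **Cover angle:** the top camera puts cover c at about 1.21 rad. The arm pose had suggested 1.27 rad, which is past the stop; the difference is within the 2 mm calibration.
  - **Other covers:** a, b and d look flush.
  - **Gripper:** it is well clear, with about 1 N (noise) on the wrist.
  - **Mallet, gouge and oilstone:** the top camera's readings are within 6 mm of the first ones. The scene camera's differ by up to 16 mm (mallet and gouge), beyond the 15 mm limit. I put that down to detector scatter, because I felt no contact and the pictures show nothing moved.

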